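# Pack the soft foot of the sample pump by feel

### The arm

A 7-joint arm with a two-finger parallel gripper is mounted at the origin on a cart in front of the work surface, level with it; the furniture and walls round the work are solid. World frame = base frame: x ahead of the robot, y to its left, z up, the work surface at z = 0. Lengths are in m, angles in rad, forces in N, time in s.
With the tool pointing down it reaches from about 0.4 to 0.85 m from the base axis. Payload 10.4 kg.
Tool frame: the origin (TCP) lies on the front face of the gripper's body, between the roots of the fingers; the fingertips stand 73 mm ahead of it and the grasp point (between the pads) lies 54 mm ahead of it; x points along the fingers, y is the direction in which the jaws open and shut, and the axes are right-handed (so a half turn about x gives the same grasp; the last joint's range is limited). The gripper opens to 85 mm and grips with 20 to 120 N. Pads are 22 mm wide; open, the fingers measure 114 mm over their backs; the gripper's body (76 mm by 85 mm) begins 54 mm behind the grasp point. The pads swing forward as they close: fully open they stand 13 mm farther back than shut.
Start: joints at [1.101, 0.332, -0.065, 1.46, 0.022, 1.35, -0.088], TCP at [0.27, -0.564, 0.304] pointing down, gripper open.
Joint ranges: [-2.6, 2.6], [-0.5, 2.12], [-1.47, 1.34], [0.16, 2.42], [-1.27, 4.41], [0.06, 2.06], [-2.6, 2.6]. Speed limits (rad/s): [2.22, 2.22, 2.79, 2.79, 3.14, 3.14, 3.14].

### API

Orientations are given as a unit quaternion [x, y, z, w].
In Python, from workcell import manip gives the robot as it stands. The module is installed in compiled form; this text tells all that it offers.
- The arm moves only by the tool arm_command, never from a script. Its argument "moves" is a list that holds one entry, the list of rows, each a list of 5 numbers: the closure, from 0 (fully open) to 1 (shut), then the shift along the tool's x, y, z in units of 25 mm (1.0 is 25 mm), then the turn about the tool's x in degrees. A call has 1 to 12 rows; each row shifts and turns the commanded pose from where the row before left it, along the tool's axes as they then stand; what a row does not reach is not made up. A row lasts 1/12 s, in which the tool goes at most 41.7 mm and 7.16 degrees, less where a joint would pass 70% of its speed; a pose out of reach is approached as far as the arm can. A call is refused whole if a number of a shift passes 1 or a number of a turn 7.16, either way. A call with a gripper value outside its range is refused whole. The fingers move at their own pace and stop on an object; "force" is the grip in N (left out, the last holds). Time passes only in rows, so rows that do not move let the fingers close. It gives the time, the measured TCP pose, the force and the opening at its end, in the units of the state.
- manip.get_obs(): the state, without advancing time (a new reading comes with each control period).
- manip.camera(name): name is "scene" or "top" or "wrist"; returns the picture (400x640x3 uint8, red, green, blue); there is no depth.
- manip.camera_info(name): a dict with "vfov" (degrees; the focal length in pixels is half the picture's height over the tangent of half this angle, whatever the lens; pixels are square), "cx", "cy" (the principal point, pixels), "pose" (4x4, takes a point from camera to world coordinates). Camera axes: x right, y down, z forward; pixel columns grow to the right and rows downward; lengths in m; the calibration is good to about 2 mm. A picture is of the moment at which its call begins: read the wrist's pose just before it. camera_info takes no time and is no camera call; for the wrist camera it gives the pose at the moment of the call.
- manip.hand_in(): hands the job in, once; it reports no verdict.
Trained networks look in the newest picture that a camera, given by its name, has taken for a name from the list of things; names that differ only in an ending like _2 or _b are one class to them, and where a whole thing is asked for, a point or a joint stands for the part that bears it (a point fixed in the world has none). Each returns a list of dicts, best first, with "confidence" (0 to 1); they miss things now and then, are a little off and sometimes report something else, mostly with a low value. They report only what shows in the picture. A call takes as long as a camera call. They do not tell look-alikes from the thing itself.
- manip.regions_of(query, camera): "mask" (400x640 bool, what is visible of it) and "rect" ([left, top, right, bottom] in pixels, round what is visible of it).
- manip.pinpoint(query, camera): "pixel" ([row, column] in pixels: a listed point, or the origin of a listed thing).
The state is a dict: "clock": time; "joint_pos": joint angles; "joint_velocities": joint speeds; "tau": joint torques, N m; "position": TCP position; "ee_rot": TCP orientation; "ft_force": force on the tool from outside, world axes, zero at the start; "torque": the same for the moment, N m; "grip_width": opening from 0.0 (shut) to 1.0 (fully open).
Only numpy, scipy, OpenCV 4.12 (cv2) and the standard library are available. Lean on these libraries where they do the work, as an engineer would, in place of code of your own. Each camera call takes 0.05 s, during which the arm holds its last target.

### The job

One foot of the sample pump, the front right one with the backed-off nut, hangs clear of its base plate. Find which of the three slotted shims (yellow, green or blue grip) slides in under it with a drag - neither loose nor too thick to go in - and push that one gently but fully home round the stud and leave it there, nipped under the foot. Lay a shim that does not fit flat on the bench again, clear of the pump; never force one that will not go in, and leave everything else where it is.

Things in the scene. Friction and masses are not known exactly. Their poses are not given: they have to be found in the camera images.
- pump: sample pump on a 250 x 180 x 12 mm base plate, fixed to the bench; origin at the centre of the plate's underside, x from the front edge (125 mm before the origin) to the back, z up. Pump body from 17 mm before the origin on, 180 mm high, with a sound front foot 48 mm left (+y) of the centre line. In front of the feet the plate is flat and clear
- stud (a point): axis of the soft foot's 8 mm stud, at the plate's top face, 12 mm above the bench; axes as the pump's: shims go in along +x. Stud 42 mm high. Foot: steel flange 44 mm wide, front edge 18 mm before the stud, upright leg 15 mm behind it; its underside hangs 2.9 to 8.7 mm above the plate, each time different. The plate begins 85 mm before the stud
- foot (a joint): how far the soft foot is lifted (m) from where it hangs: 0 untouched, at most 0.006. It hangs on a rubber mount and yields only upward: about 6 N begins to lift it, 0.5 N more for each mm, and it springs back
- shim_5_grip (a point): middle of the yellow upright grip of the 5 mm thick slotted steel shim, 19 mm above the shim's underside; x to the shim's nose, z up. The grip is 32 mm long (x), 14 mm wide (y: pinch it here), its top 38 mm above the underside; beside it nothing is in the fingers' way down to the bench
- shim_5_slot (a point): 5 mm shim: this point, on the underside 60 mm ahead (x) of the grip's middle, is at the stud's axis when the shim is fully home (slot end against the stud)
- shim_5: 5 mm shim, yellow grip; origin on the underside below the grip's middle. Neck 16 mm wide up to x = 28 mm, then the blade, 36 mm wide, to the nose at x = 92; top of the last 12 mm bevelled, the tip 2.4 mm thinner. Slot 14 mm wide, open at the nose, closed at x = 56. Oiled polished steel: friction on plate and foot about 0.3. 0.1 to 0.16 kg, balance near x = 36
- shim_7_grip (a point): middle of the green upright grip of the 7 mm thick slotted steel shim, 19 mm above the shim's underside; x to the shim's nose, z up. The grip is 32 mm long (x), 14 mm wide (y: pinch it here), its top 38 mm above the underside; beside it nothing is in the fingers' way down to the bench
- shim_7_slot (a point): 7 mm shim: this point, on the underside 60 mm ahead (x) of the grip's middle, is at the stud's axis when the shim is fully home (slot end against the stud)
- shim_7: 7 mm shim, green grip; origin on the underside below the grip's middle. Neck 16 mm wide up to x = 28 mm, then the blade, 36 mm wide, to the nose at x = 92; top of the last 12 mm bevelled, the tip 2.4 mm thinner. Slot 14 mm wide, open at the nose, closed at x = 56. Oiled polished steel: friction on plate and foot about 0.3. 0.1 to 0.16 kg, balance near x = 36
- shim_9_grip (a point): middle of the blue upright grip of the 9 mm thick slotted steel shim, 19 mm above the shim's underside; x to the shim's nose, z up. The grip is 32 mm long (x), 14 mm wide (y: pinch it here), its top 38 mm above the underside; beside it nothing is in the fingers' way down to the bench
- shim_9_slot (a point): 9 mm shim: this point, on the underside 60 mm ahead (x) of the grip's middle, is at the stud's axis when the shim is fully home (slot end against the stud)
- shim_9: 9 mm shim, blue grip; origin on the underside below the grip's middle. Neck 16 mm wide up to x = 28 mm, then the blade, 36 mm wide, to the nose at x = 92; top of the last 12 mm bevelled, the tip 2.4 mm thinner. Slot 14 mm wide, open at the nose, closed at x = 56. Oiled polished steel: friction on plate and foot about 0.3. 0.1 to 0.16 kg, balance near x = 36
- vial_1: small vial with a red cap, 23 x 23 x 52 mm; a bystander; origin at the centre of its underside
- vial_4: small vial with a blue cap, 23 x 23 x 52 mm; a bystander; origin at the centre of its underside
Things that resemble listed ones, but are neither listed nor needed, are in the scene too. What is shaped like the shim_7 but purple is not meant.

How it is judged:
At the end, for the whole second after the job is handed in: One shim lies flat on the base plate, its slot home round the stud (within 5 mm) and nipped under the foot (over 1 N); the other two lie flat on the bench, at rest and clear of the pump (over 100 mm from the stud) (((horizontal distance between shim_5_slot and stud below 0.005 m and height (world z) of shim_5_slot below 0.015 m and angle between each of shim_5, shim_7, shim_9's own z axis and vertical below 0.06 rad and contact force between shim_5 and foot above 1 N and linear speed of each of shim_5, shim_7, shim_9 below 0.02 m/s and horizontal distance between each of shim_7_slot, shim_9_slot and stud above 0.1 m and height (world z) of each of shim_7, shim_9 below 0.012 m) or (horizontal distance between shim_7_slot and stud below 0.005 m and height (world z) of shim_7_slot below 0.015 m and angle between each of shim_7, shim_5, shim_9's own z axis and vertical below 0.06 rad and contact force between shim_7 and foot above 1 N and linear speed of each of shim_7, shim_5, shim_9 below 0.02 m/s and horizontal distance between each of shim_5_slot, shim_9_slot and stud above 0.1 m and height (world z) of each of shim_5, shim_9 below 0.012 m) or (horizontal distance between shim_9_slot and stud below 0.005 m and height (world z) of shim_9_slot below 0.015 m and angle between each of shim_9, shim_5, shim_7's own z axis and vertical below 0.06 rad and contact force between shim_9 and foot above 1 N and linear speed of each of shim_9, shim_5, shim_7 below 0.02 m/s and horizontal distance between each of shim_5_slot, shim_7_slot and stud above 0.1 m and height (world z) of each of shim_5, shim_7 below 0.012 m))); the robot touches nothing.
It fails at once if a shim is forced against the foot (over 40 N) (contact force between any of shim_5, shim_7, shim_9 and foot above 40 N).
It fails at once if a shim is pressed hard on the plate or the stud (over 40 N) (contact force between any of shim_5, shim_7, shim_9 and pump above 40 N).
It fails at once if the foot is jacked up by more than 4 mm (value of joint foot above 0.004 m).
It fails at once if a vial is pushed or knocked over (moved over 30 mm) (distance of any of vial_1, vial_4 from where it was at the start of the episode above 0.03 m).
It also fails if it takes over 72 s, if anything falls off the work surface, if the arm or the gripper's body presses on something with over 40 N, if the wrist force passes 120 N, or if a joint passes its speed limit or range.

## Working session

There is one attempt and no reset: what is moved stays moved. The work goes in short steps, Python scripts to look and compute and a tool call to move; the robot and the scene stay as the last step left them, time stands still between calls to the robot, and variables do not carry over. Pictures are saved under pics/ and viewed, and the job is handed in when it is done.

Besides the shell and the picture viewer there is one more tool, called by a JSON object that holds its "api" and its "payload". arm_command: Moves the arm, as the interface text tells. Its arguments: {"type":"object","properties":{"moves":{"type":"array","items":{"type":"array","items":{"type":"array","items":{"type":"number"}}}},"force":{"type":"number"}},"required":["moves"]}

```bash
mkdir -p pics; cat > h.py <<'E'
from workcell import manip
import numpy as np, cv2
from scipy.spatial.transform import Rotation as R
def snap(c,n):
    im=manip.camera(c); cv2.imwrite('pics/'+n+'.png',cv2.cvtColor(im,cv2.COLOR_RGB2BGR)); return im
def ray(c,px):
    i=manip.camera_info(c); f=200/np.tan(np.radians(i['vfov'])/2)
    P=np.array(i['pose']); d=P[:3,:3]@np.array([(px[1]-i['cx'])/f,(px[0]-i['cy'])/f,1]); return P[:3,3],d
def onz(c,px,z):
    o,d=ray(c,px); return o+d*(z-o[2])/d[2]
def proj(c,p):
    i=manip.camera_info(c); f=200/np.tan(np.radians(i['vfov'])/2)
    P=np.array(i['pose']); q=P[:3,:3].T@(np.array(p)-P[:3,3]); return np.array([i['cy']+f*q[1]/q[2],i['cx']+f*q[0]/q[2]])
E
python3 - <<'E'
from h import *
np.set_printoptions(precision=4,suppress=True)
for c in ['scene','top','wrist']:
    snap(c,c+'0'); i=manip.camera_info(c); print(c,i['vfov'],i['cx'],i['cy'],np.array(i['pose']))
print(manip.get_obs())
Z=dict(stud=.012,shim_5_grip=.019,shim_7_grip=.019,shim_9_grip=.019,shim_5_slot=0,shim_7_slot=0,shim_9_slot=0,vial_1=0,vial_4=0,pump=0)
for c in ['top','scene']:
  for q,z in Z.items():
    for r in manip.pinpoint(q,c)[:3]: print(c,q,round(r['confidence'],2),r['pixel'],onz(c,r['pixel'],z))
E
```

```text
scene 47.01674117317634 323.77327882194766 196.8781985034278 [[ 0.5348 -0.3632  0.763  -0.5266]
 [-0.845  -0.2337  0.481  -0.8815]
 [ 0.0036 -0.9019 -0.4319  0.6585]
 [ 0.      0.      0.      1.    ]]
top 44.47625053382269 319.9954372941459 202.87399594746404 [[ 0.0111 -0.9932  0.1161  0.3825]
 [-0.9999 -0.0106  0.005  -0.1953]
 [-0.0037 -0.1162 -0.9932  1.3956]
 [ 0.      0.      0.      1.    ]]
wrist 69.95958362020762 319.0589191891152 203.80890802446248 [[ 0.4325 -0.8657 -0.252   0.3332]
 [-0.9016 -0.4158 -0.1192 -0.5329]
 [-0.0016  0.2788 -0.9604  0.3731]
 [ 0.      0.      0.      1.    ]]
{'clock': 0.15, 'joint_pos': array([ 1.1014,  0.3327, -0.0647,  1.4608,  0.0216,  1.3499, -0.0885]), 'joint_velocities': array([-0.0001, -0.001 , -0.0013, -0.002 , -0.0006,  0.0001, -0.0004]), 'tau': array([ -0.0012, -62.5826,   0.0479, -39.1855,   0.0162,   0.0075,
         0.    ]), 'position': array([ 0.27  , -0.5635,  0.3033]), 'ee_rot': array([-0.6894, -0.157 ,  0.6896, -0.1563]), 'ft_force': array([-0.2411, -0.511 , -1.0868]), 'torque': array([-0.0118, -0.0604, -0.0416]), 'grip_width':
[... 1426 characters left out ...]
.2, 295.2] [ 0.4663 -0.1541  0.019 ]
scene shim_5_slot 0.73 [226.3, 352.3] [ 0.5133 -0.3249  0.    ]
scene shim_7_slot 0.75 [218.4, 242.5] [ 0.3769 -0.0223  0.    ]
scene shim_7_slot 0.74 [221.2, 330.0] [ 0.5046 -0.2537  0.    ]
scene shim_9_slot 0.49 [213.6, 306.1] [ 0.5063 -0.1661  0.    ]
scene vial_1 0.57 [256.9, 376.4] [ 0.4047 -0.4573  0.    ]
scene vial_1 0.45 [266.7, 398.5] [ 0.3943 -0.5244  0.    ]
scene vial_1 0.37 [238.8, 341.4] [ 0.4347 -0.3341  0.    ]
scene vial_4 0.57 [256.9, 376.4] [ 0.4047 -0.4573  0.    ]
scene vial_4 0.45 [266.7, 398.5] [ 0.3943 -0.5244  0.    ]
scene vial_4 0.37 [238.8, 341.4] [ 0.4347 -0.3341  0.    ]
scene pump 0.66 [178.0, 266.4] [0.6579 0.1114 0.    ]
```

View pics/scene0.png

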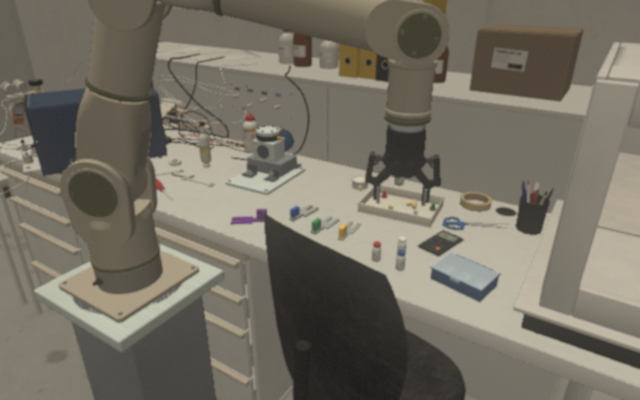

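View pics/top0.png

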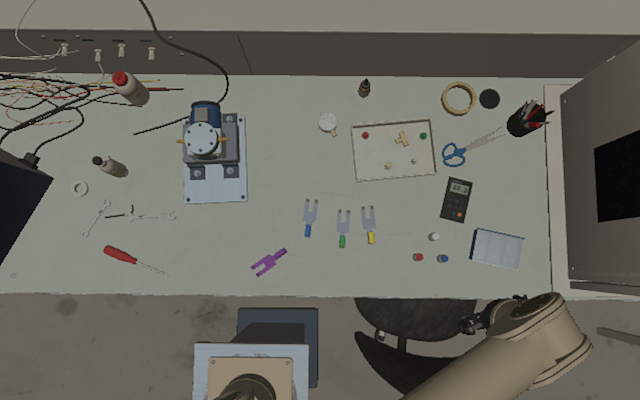

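```bash
python3 - <<'E'
import cv2
a=cv2.imread('pics/top0.png');b=cv2.imread('pics/scene0.png')
cv2.imwrite('pics/crop_t.png',cv2.resize(a[110:300,190:400],None,fx=3.5,fy=3.1,interpolation=cv2.INTER_CUBIC))
cv2.imwrite('pics/crop_s.png',cv2.resize(b[120:270,210:370],None,fx=4.5,fy=3.9,interpolation=cv2.INTER_CUBIC))
E
```

```text
(no output)
```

View pics/crop_t.png

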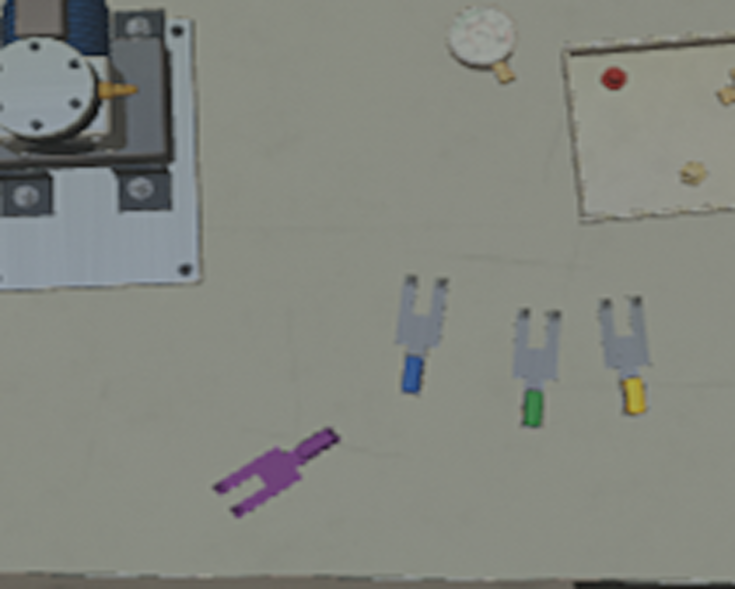

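View pics/crop_s.png

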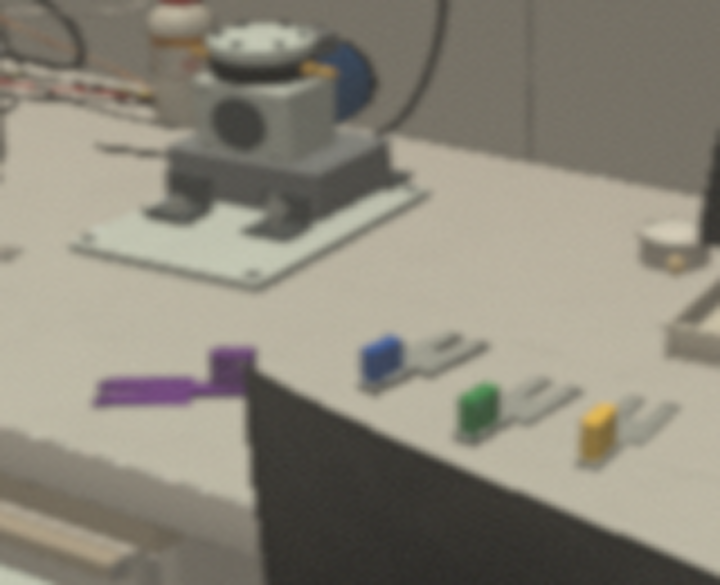

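Candidates for the shims, as row/column in the top view: blue (234,309), green (238,344), yellow (238,372). The purple look-alike at (262,268) is not meant. I'll go to a closer wrist view of the pump first.

```bash
cat >> h.py <<'E'
def st():
    o=manip.get_obs(); M=R.from_quat(o['ee_rot']).as_matrix(); return o,np.array(o['position']),M
def rows(target,yaw=None):
    """units in tool axes to reach world target TCP; yaw of jaw axis y (rad, mod pi)"""
    o,p,M=st(); d=M.T@(np.array(target)-p)/0.025
    y=np.arctan2(M[1,1],M[0,1]); out=[d.round(3),'yaw_y',round(np.degrees(y),2)]
    if yaw is not None:
        e=(yaw-y+np.pi/2)%np.pi-np.pi/2
        out+=['turn about tool x (deg)',round(-np.degrees(e),2)]
    return out
E
python3 - <<'E'
from h import *
np.set_printoptions(precision=4,suppress=True)
o,p,M=st();print(M)
i=manip.camera_info('wrist');P=np.array(i['pose']);print('cam in tool',M.T@(P[:3,3]-p),M.T@P[:3,:3])
print(rows([.42,0.0,.30]), rows([.42,-.22,.30]))
for c in [(204,186),(114,182),(204,247),(113,245)]: pass
E
```

```text
[[ 0.      0.432  -0.9019]
 [-0.0001 -0.9019 -0.432 ]
 [-1.      0.0001 -0.    ]]
cam in tool [-0.0699 -0.0003 -0.0702] [[ 0.0005 -0.2787  0.9604]
 [ 1.      0.0006 -0.0004]
 [-0.0005  0.9604  0.2787]]
[array([  0.156, -17.742, -15.15 ]), 'yaw_y', np.float64(-64.4)] [array([  0.157,  -9.806, -11.348]), 'yaw_y', np.float64(-64.4)]
```

View pics/wrist0.png

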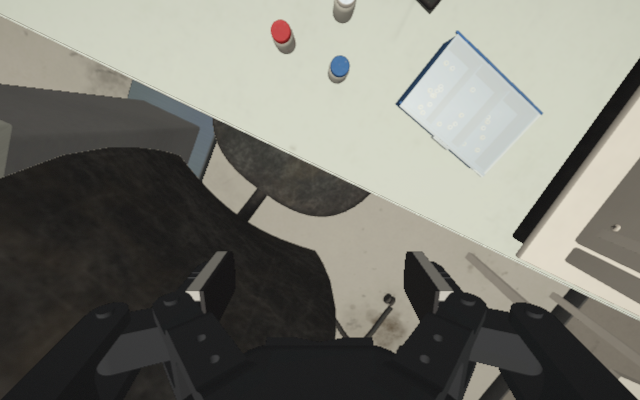

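{"api": "arm_command", "payload": {"moves": [[[0.3,0,-0.8,-1,0],[0.3,0,-0.8,-1,0],[0.3,0,-0.8,-1,0],[0.3,0,-0.8,-1,0],[0.3,0,-0.8,-1,0],[0.3,0,-0.8,-1,0],[0.3,0,-0.8,-1,0],[0.3,0,-0.8,-1,0],[0.3,0,-0.8,-1,0],[0.3,0,-0.8,-1,0],[0.3,0,-0.8,-1,0],[0.3,0,-0.5,-1,0]]]}}

```text
clock: 2.15
position: [0.4405, -0.222, 0.3043]
ee_rot: [0.69, 0.157, -0.689, 0.157]
ft_force: [0.9, -1.0, 0.2]
grip_width: 0.7
```

{"api": "arm_command", "payload": {"moves": [[[0.3,0,0,0,7],[0.3,0,0,0,7],[0.3,0,0,0,7],[0.3,0,0,0,4.6],[0.3,0,0,0,0]]]}}

```text
clock: 2.57
position: [0.4402, -0.2243, 0.304]
ee_rot: [0.707, -0.001, -0.707, -0.001]
ft_force: [0.8, 0.3, 0.4]
grip_width: 0.699
```

```bash
python3 - <<'E'
from h import *
np.set_printoptions(precision=4,suppress=True)
o,p,M=st();print(o['clock'],p,rows([.46,.03,.30],np.pi/2),o['ft_force'],o['grip_width'])
snap('wrist','w1')
for q,z in dict(shim_5_grip=.019,shim_7_grip=.019,shim_9_grip=.019,shim_5_slot=0,shim_7_slot=0,shim_9_slot=0).items():
    for r in manip.pinpoint(q,'wrist')[:3]: print(q,round(r['confidence'],2),r['pixel'],onz('wrist',r['pixel'],z))
E
```

```text
2.5667 [ 0.4402 -0.2243  0.304 ] [array([  0.158, -10.175,  -0.755]), 'yaw_y', np.float64(-90.21), 'turn about tool x (deg)', np.float64(-0.21)] [0.8048 0.3403 0.3549] 0.6992637415157105
shim_5_grip 0.66 [173.4, 402.5] [ 0.4473 -0.3288  0.019 ]
shim_7_grip 0.66 [181.7, 336.7] [ 0.4364 -0.2465  0.019 ]
shim_7_grip 0.65 [208.1, 207.8] [ 0.4009 -0.0798  0.019 ]
shim_7_grip 0.49 [135.0, 340.7] [ 0.4939 -0.2501  0.019 ]
shim_9_grip 0.61 [162.2, 259.8] [ 0.4607 -0.1506  0.019 ]
shim_9_grip 0.19 [112.3, 268.0] [ 0.5197 -0.1636  0.019 ]
shim_5_slot 0.77 [126.2, 393.8] [ 0.5039 -0.3183  0.    ]
shim_7_slot 0.79 [135.0, 343.7] [ 0.4929 -0.2554  0.    ]
shim_7_slot 0.73 [230.6, 178.5] [ 0.3622 -0.0275  0.    ]
shim_9_slot 0.72 [113.0, 265.9] [ 0.5195 -0.1578  0.    ]
```

View pics/w1.png

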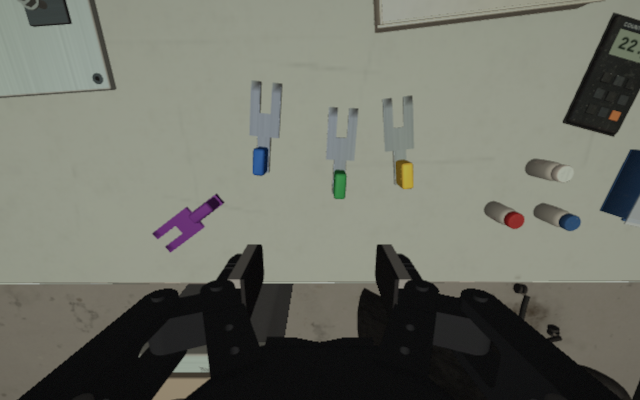

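The wrist view shows blue (162,260), green (182,337) and yellow (173,403) upright with their noses ahead, and the purple decoy at (220,190). Next is a close view of the pump.

{"api": "arm_command", "payload": {"moves": [[[0.3,0,-1,-0.1,0],[0.3,0,-1,-0.1,0],[0.3,0,-1,-0.1,0],[0.3,0,-1,-0.1,0],[0.3,0,-1,-0.1,0],[0.3,0,-1,-0.1,0],[0.3,0,-1,-0.1,0],[0.3,0,-1,-0.1,0],[0.3,0,-1,-0.1,0],[0.3,0,-0.8,0,0],[0.3,0,0,0,0],[0.3,0,0,0,0]]]}}

```text
clock: 3.92
position: [0.4626, 0.0215, 0.304]
ee_rot: [0.707, 0.001, -0.707, 0.001]
ft_force: [1.1, -0.1, -0.1]
grip_width: 0.704
```

```bash
python3 - <<'E'
from h import *
np.set_printoptions(precision=4,suppress=True)
o,p,M=st();print(o['clock'],p,o['ft_force'])
snap('wrist','w2')
for q,z in dict(stud=.012,pump=0).items():
    for r in manip.pinpoint(q,'wrist')[:3]: print(q,round(r['confidence'],2),r['pixel'],onz('wrist',r['pixel'],z))
E
```

```text
3.9167 [0.4626 0.0215 0.304 ] [ 1.1387 -0.0857 -0.0521]
stud 0.8 [27.9, 277.7] [0.6325 0.0661 0.012 ]
pump 0.42 [130.5, 459.0] [ 0.5208 -0.1576  0.    ]
```

View pics/w2.png

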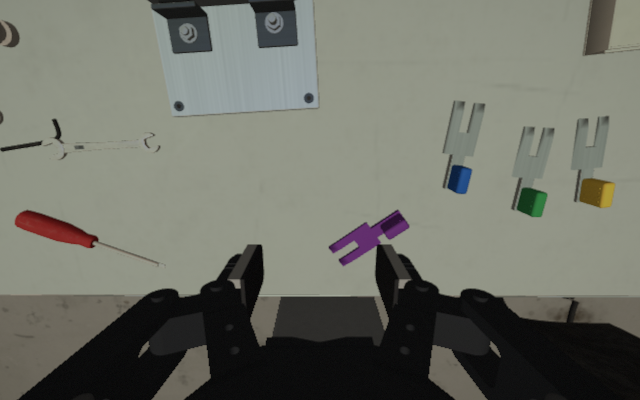

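```bash
python3 - <<'E'
import cv2
a=cv2.imread('pics/w2.png')
cv2.imwrite('pics/w2c.png',cv2.resize(a[0:130,145:335],None,fx=4,fy=4,interpolation=cv2.INTER_CUBIC))
E
```

```text
(no output)
```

View pics/w2c.png

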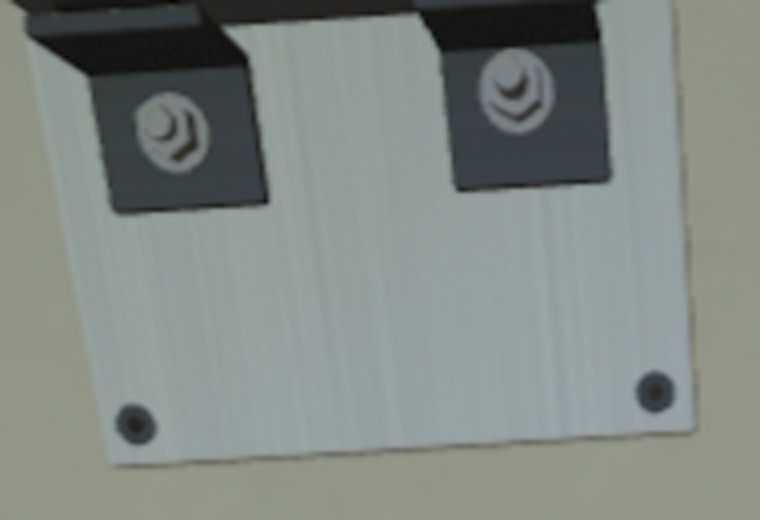

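```bash
python3 - <<'E'
from h import *
np.set_printoptions(precision=4,suppress=True)
g=lambda x,y,z:onz('wrist',(y/4,145+x/4),z)
fl,fr,ru=g(110,466,.012),g(693,431,.012),g(678,5,.012)
print(fl,fr,ru,np.linalg.norm(fl-fr))
v=fl-fr;v/=np.linalg.norm(v);x=np.array([v[1],-v[0],0]);y=v
e=(ru-fr);print('yaw',np.degrees(np.arctan2(x[1],x[0])),np.degrees(np.arctan2(e[1],e[0])))
c=(fl+fr)/2
S=c+x*.085-y*.048;print('stud est',S,'center',c)
for z in (.012,.020,.026): print(z,[ (x@(g(a,b,z)-S),y@(g(a,b,z)-S)) for a,b in ((457,190),(610,180))])
print('nut top',[(z,g(510,75,z)) for z in (.04,.054)])
for n in ['top','scene']:
  q=proj(n,S);print(n,q)
# stud from top camera corners of plate
E
python3 - <<'E'
import cv2
a=cv2.imread('pics/top0.png');b=cv2.imread('pics/scene0.png')
cv2.imwrite('pics/pt.png',cv2.resize(a[100:215,170:260],None,fx=5,fy=5,interpolation=cv2.INTER_CUBIC))
cv2.imwrite('pics/ps.png',cv2.resize(b[140:200,220:315],None,fx=8,fy=8,interpolation=cv2.INTER_CUBIC))
E
```

```text
[0.5379 0.197  0.012 ] [0.5478 0.0206 0.012 ] [0.6582 0.0245 0.012 ] 0.17674249483730983
yaw 3.2115893993177305 2.0340091887732705
stud est [0.6304 0.0656 0.012 ] center [0.5428 0.1088 0.012 ]
0.012 [(np.float64(-0.016298832672515254), np.float64(0.022862128610758932)), (np.float64(-0.016236364119132624), np.float64(-0.02076040205870318))]
0.02 [(np.float64(-0.018149627774645787), np.float64(0.02145495663894093)), (np.float64(-0.018088540999049475), np.float64(-0.021202662237281414))]
0.026 [(np.float64(-0.019537724101243707), np.float64(0.020399577660077415)), (np.float64(-0.01947767365898717), np.float64(-0.021534357371215087))]
nut top [(0.04, array([0.633 , 0.0672, 0.04  ])), (0.054, array([0.6288, 0.0651, 0.054 ]))]
top [172.1736 231.8764]
scene [180.2461 271.4977]
```

View pics/ps.png

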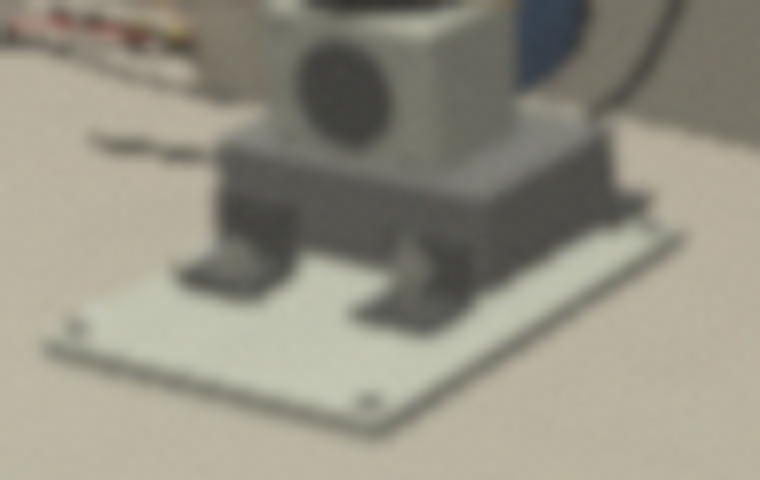

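View pics/pt.png

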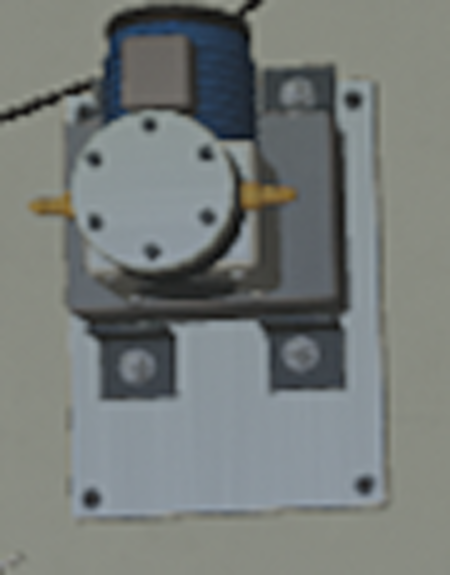

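{"api": "arm_command", "payload": {"moves": [[[0.3,0.2,1,0.1,0],[0.3,0.4,1,0.1,0],[0.3,0.4,1,0.1,0],[0.3,0.4,1,0.1,0],[0.3,0.4,1,0.1,0],[0.3,0.4,1,0.1,0],[0.3,0.4,1,0.1,0],[0.3,0.4,1,0.1,0],[0.3,0.4,1,0.1,0],[0.3,0.4,1,0.2,0],[0.3,0.4,0.8,0.2,0],[0.3,0,0,0,0]]]}}

```text
clock: 5.07
position: [0.4271, -0.2543, 0.1968]
ee_rot: [-0.706, 0.003, 0.708, 0.003]
ft_force: [-0.5, -0.8, 0.3]
grip_width: 0.696
```

```bash
python3 - <<'E'
from h import *
np.set_printoptions(precision=4,suppress=True)
o,p,M=st();print(o['clock'],p,o['ft_force'])
snap('wrist','w3')
for q,z in dict(shim_7_grip=.019,shim_7_slot=0,shim_7=0).items():
    for r in manip.pinpoint(q,'wrist')[:3]: print(q,round(r['confidence'],2),r['pixel'],onz('wrist',r['pixel'],z))
E
```

```text
5.0667 [ 0.4271 -0.2543  0.1968] [-0.4803 -0.7931  0.2715]
shim_7_grip 0.84 [228.1, 129.2] [ 0.4036 -0.0732  0.019 ]
shim_7_grip 0.76 [193.4, 314.0] [ 0.4366 -0.2458  0.019 ]
shim_7_slot 0.76 [124.8, 317.6] [ 0.4966 -0.2481  0.    ]
shim_7_slot 0.65 [255.9, 97.7] [ 0.3659 -0.0202  0.    ]
shim_7 0.88 [158.8, 208.8] [ 0.4663 -0.1455  0.    ]
shim_7 0.82 [171.1, 400.3] [ 0.4548 -0.3259  0.    ]
shim_7 0.69 [189.6, 313.6] [ 0.4367 -0.2436  0.    ]
```

View pics/w3.png

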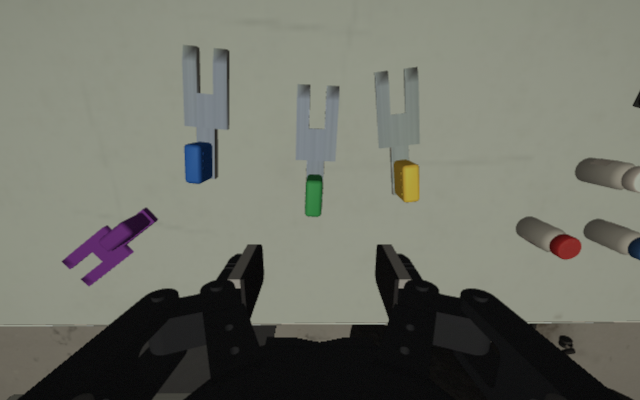

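```bash
cat > m.py <<'E'
import cv2,sys
n,x0,y0,x1,y1,f=sys.argv[1],*map(int,sys.argv[2:7])
a=cv2.imread('pics/'+n+'.png');cv2.imwrite('pics/'+n+'_c.png',cv2.resize(a[y0:y1,x0:x1],None,fx=f,fy=f,interpolation=cv2.INTER_CUBIC))
E
python3 m.py w3 280 75 360 225 4
```

```text
(no output)
```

View pics/w3_c.png

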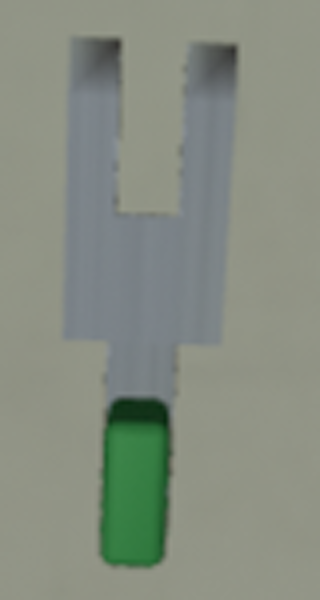

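```bash
python3 - <<'E'
from h import *
np.set_printoptions(precision=4,suppress=True)
g=lambda x,y,z:onz('wrist',(75+y/4,280+x/4),z)
G=g(134,494,.038);N=(g(70,37,.005)+g(238,44,.005))/2;B=(g(64,340,.007)+g(222,344,.007))/2
print(G,'top ends',g(136,420,.038),g(131,567,.038),'nose',N,'bladeback',B)
for d in (N-G,B-G,N-B): print(np.linalg.norm(d[:2]),np.degrees(np.arctan2(d[1],d[0])))
n=N-B; yaw=np.arctan2(n[1],n[0])
t=np.array([G[0],G[1],.080]); print(rows(t,yaw+np.pi/2))
E
```

```text
[ 0.4381 -0.2443  0.038 ] top ends [ 0.4538 -0.2448  0.038 ] [ 0.422  -0.2436  0.038 ] nose [ 0.53   -0.2484  0.005 ] bladeback [ 0.4657 -0.2459  0.007 ]
0.09201110216422344 -2.550356303144119
0.02767160584356264 -3.285678004469894
0.0643427551340056 -2.2341268070412204
[array([ 4.77 , -0.19 , -0.305]), 'yaw_y', np.float64(-89.99), 'turn about tool x (deg)', np.float64(2.24)]
```

{"api": "arm_command", "payload": {"moves": [[[0.3,0,-0.2,-0.2,2.4],[0.3,0.9,0,0,0],[0.3,0.9,0,0,0],[0.3,0.9,0,0,0],[0.3,0.9,0,0,0],[0.3,0.6,0,0,0],[0.3,0.4,0,0,0],[0.3,0.15,0,0,0],[0.3,0,0,0,0],[0.3,0,0,0,0]]]}}

```text
clock: 6.1
position: [0.4358, -0.2444, 0.0811]
ee_rot: [0.707, -0.015, -0.707, -0.014]
ft_force: [0.4, -0.6, 0.1]
grip_width: 0.7
```

```bash
python3 - <<'E'
from h import *
np.set_printoptions(precision=4,suppress=True)
o,p,M=st();print(o['clock'],p,M,o['ft_force'])
snap('wrist','w4')
E
```

```text
6.1 [ 0.4358 -0.2444  0.0811] [[ 0.0012 -0.0415 -0.9991]
 [-0.0006 -0.9991  0.0415]
 [-1.      0.0005 -0.0012]] [ 0.4104 -0.6407  0.0631]
```

View pics/w4.png

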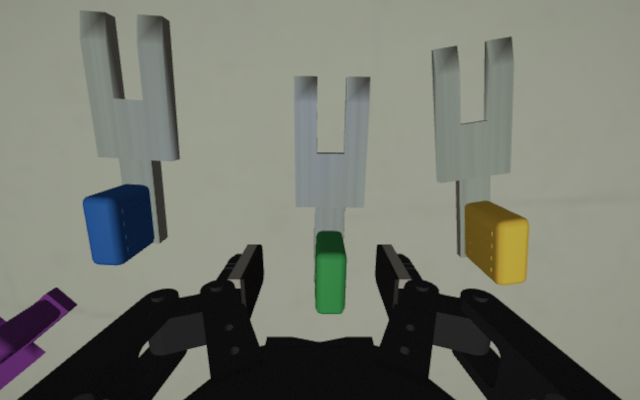

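Green sits centred between the pads at (270,330). Closing.

{"api": "arm_command", "payload": {"moves": [[[1,0,0,0,0],[1,0,0,0,0],[1,0,0,0,0],[1,0,0,0,0],[1,0,0,0,0],[1,0,0,0,0],[1,0,0,0,0],[1,0,0,0,0]]], "force": 60}}

```text
clock: 6.82
position: [0.4355, -0.2446, 0.0807]
ee_rot: [0.707, -0.015, -0.707, -0.015]
ft_force: [-1.4, -1.2, 6.0]
grip_width: 0.151
```

{"api": "arm_command", "payload": {"moves": [[[1,-0.3,0,0,0],[1,-0.6,0,0,0],[1,-1,0,0,0],[1,-0.9,-0.4,-0.2,0],[1,0,-0.8,-0.2,0],[1,0,-1,-0.2,0],[1,0,-1,-0.2,0],[1,0,-1,-0.2,0],[1,0,-1,-0.2,0],[1,0,-1,-0.2,0],[1,0,-1,-0.2,0],[1,0,-1,-0.2,0]]]}}

```text
clock: 7.82
position: [0.4886, -0.0402, 0.1504]
ee_rot: [-0.707, 0.015, 0.707, 0.015]
ft_force: [1.0, 0.5, -0.9]
grip_width: 0.152
```

{"api": "arm_command", "payload": {"moves": [[[1,0,-1,-0.2,0],[1,0,-1,-0.2,0],[1,0,-1,-0.2,0],[1,0,-0.7,0,0],[1,0,-0.3,0,0],[1,0,0,0,-2.7],[1,0,0,0,-2.7],[1,0,0,0,0],[1,0,0,0,0]]]}}

```text
clock: 8.57
position: [0.5077, 0.0571, 0.1502]
ee_rot: [-0.707, -0.018, 0.707, -0.018]
ft_force: [1.5, 0.2, -0.3]
grip_width: 0.156
```

```bash
python3 - <<'E'
from h import *
np.set_printoptions(precision=4,suppress=True)
o,p,M=st();print(o['clock'],p,M,o['ft_force'],o['grip_width'])
snap('wrist','w5');snap('scene','s5')
for q,z in dict(stud=.012).items():
    for r in manip.pinpoint(q,'wrist')[:3]: print(q,round(r['confidence'],2),r['pixel'],onz('wrist',r['pixel'],z))
E
```

```text
8.5667 [0.5077 0.0571 0.1502] [[-0.0003  0.0501 -0.9987]
 [-0.0005 -0.9987 -0.0501]
 [-1.      0.0004  0.0004]] [ 1.5305  0.1999 -0.3296] 0.1560539849422332
stud 0.72 [33.0, 309.1] [0.6319 0.0702 0.012 ]
```

View pics/w5.png

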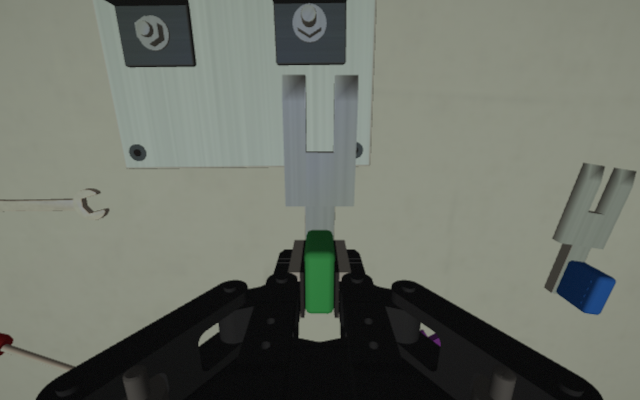

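```bash
python3 m.py w5 100 0 390 180 2.7; python3 m.py s5 210 120 330 240 5
```

```text
Traceback (most recent call last):
  File "m.py", line 2, in <module>
    n,x0,y0,x1,y1,f=sys.argv[1],*map(int,sys.argv[2:7])
                    ^^^^^^^^^^^^^^^^^^^^^^^^^^^^^^^^^^^
ValueError: invalid literal for int() with base 10: '2.7'
```

View pics/s5_c.png

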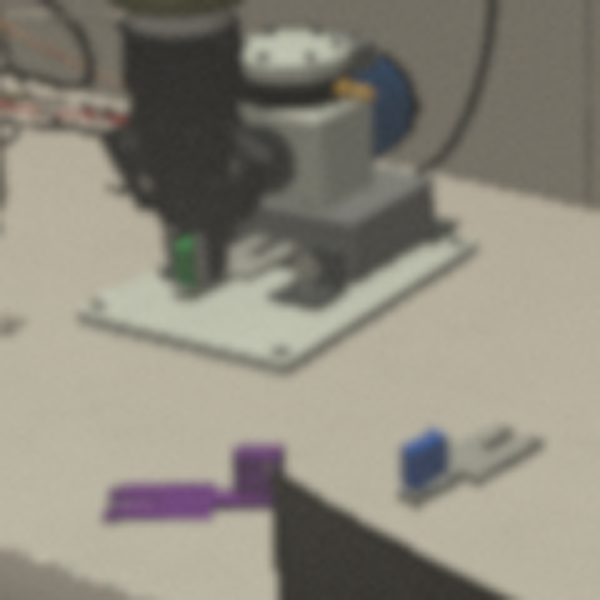

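```bash
sed -i 's/map(int,sys.argv\[2:7\])/map(int,sys.argv[2:6]),float(sys.argv[6])/' m.py; python3 m.py w5 100 0 390 180 2.7
```

```text
(no output)
```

View pics/w5_c.png

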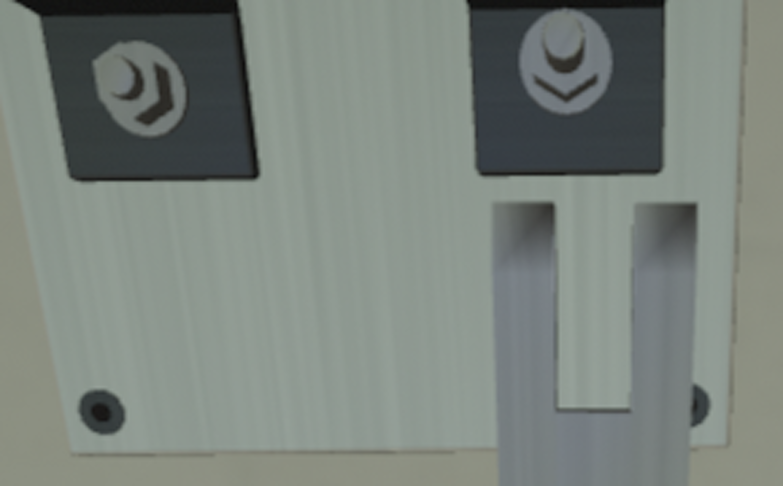

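```bash
python3 - <<'E'
from h import *
np.set_printoptions(precision=4,suppress=True)
o,p,M=st();print(p)
g=lambda x,y,z:onz('wrist',(y/2.7,100+x/2.7),z)
tool=lambda w:np.array([-(M.T@(w-p))[2],-(M.T@(w-p))[1],(w-p)[2]])  # ahead,left
fl,fr=g(72,453,.012),g(727,444,.012)
v=fl-fr;v/=np.linalg.norm(v);x=np.array([v[1],-v[0],0])
print(fl,fr,np.linalg.norm(fl-fr),'yaw front',np.degrees(np.arctan2(x[1],x[0])),'tool yaw',np.degrees(np.arctan2(-M[1,2],-M[0,2])))
r2=g(745,5,.012);e=r2-fr;print('right edge yaw',np.degrees(np.arctan2(e[1],e[0])))
for z in (.020,.023,.026):
  a,b=g(478,174,z),g(660,172,z);w=a-b;print(z,np.linalg.norm(w),np.degrees(np.arctan2(-w[0],w[1])),'foot mid',(a+b)/2,tool((a+b)/2))
zb=p[2]-.0807
a,b=g(492,203,zb+.0046),g(697,203,zb+.0046);print('nose',tool(a),tool(b))
a,b=g(555,408,zb+.007),g(631,408,zb+.007);print('slot end',tool(a),tool(b))
S=(fl+fr)/2+x*.085-v*.048;print('S',S,tool(S))
S2=fr+x*.085+v*.042;print('S2',S2,tool(S2))
for z in (.050,.054): print('studtop',tool(g(562,38,z)))
E
```

```text
[0.5078 0.0574 0.1502]
[0.5377 0.1999 0.012 ] [0.5492 0.0229 0.012 ] 0.1773204446102704 yaw front 3.713942378635734 tool yaw 2.894910268393511
right edge yaw 3.3811504323106347
0.02 0.04301800307258146 3.4856468741339426 foot mid [0.6123 0.0681 0.02  ] [ 0.1049  0.0054 -0.1302]
0.023 0.04237281750449079 3.485646874134029 foot mid [0.6118 0.068  0.023 ] [ 0.1043  0.0054 -0.1272]
0.026 0.04172763193640009 3.4856468741339675 foot mid [0.6113 0.0679 0.026 ] [ 0.1038  0.0053 -0.1242]
nose [ 0.0907  0.0174 -0.0761] [ 0.0907 -0.0183 -0.0761]
slot end [ 0.0557  0.0067 -0.0737] [ 0.0557 -0.0072 -0.0737]
S [0.6314 0.069  0.012 ] [ 0.124   0.0054 -0.1382]
S2 [0.6313 0.0703 0.012 ] [ 0.124   0.0067 -0.1382]
studtop [ 0.1233  0.0058 -0.1002]
studtop [ 0.1221  0.0056 -0.0962]
```

{"api": "arm_command", "payload": {"moves": [[[1,0,0,0,-0.6],[1,0,-0.18,0,0],[1,0.6,0,0,0],[1,0.6,0,0,0],[1,0.5,0,0,0],[1,0.3,0,0,0],[1,0.16,0,0,0],[1,0.04,0,0,0],[1,0,0,0,0],[1,0,0,0,0]]]}}

```text
clock: 9.55
position: [0.508, 0.0625, 0.0957]
ee_rot: [0.707, 0.022, -0.706, 0.022]
ft_force: [-0.6, -0.3, -1.2]
grip_width: 0.157
```

```bash
cat > look.py <<'E'
from h import *
import sys
np.set_printoptions(precision=4,suppress=True)
o,p,M=st();print(o['clock'],p,M[:,0],o['ft_force'],o['torque'],o['grip_width'])
snap('wrist',sys.argv[1])
E
python3 look.py w6; python3 m.py w6 180 0 460 200 2.8
```

```text
9.55 [0.508  0.0625 0.0957] [ 0.0009  0.0001 -1.    ] [-0.5964 -0.3447 -1.2056] [-0.0233  0.0249  0.0144] 0.15659974198307403
```

View pics/w6_c.png

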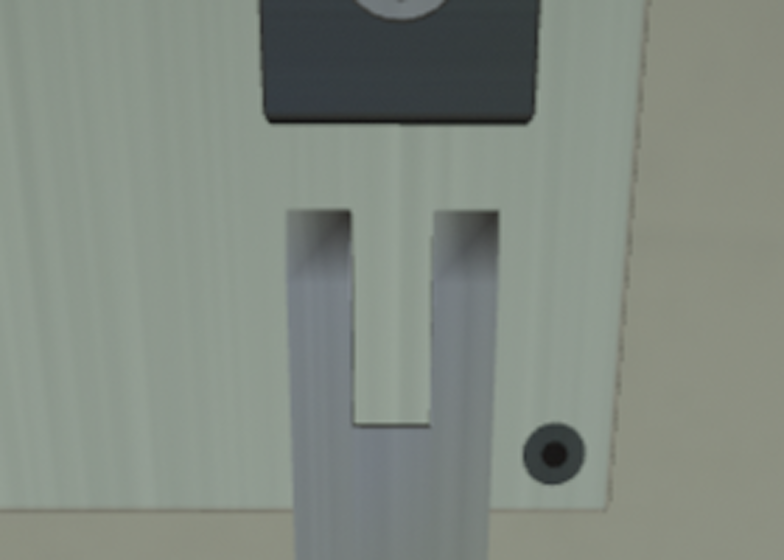

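{"api": "arm_command", "payload": {"moves": [[[1,0.05,0.05,0,0],[1,0.05,0,0,0],[1,0,0,0,0],[1,0,0,0,0]]]}}

```text
clock: 9.93
position: [0.5078, 0.061, 0.0928]
ee_rot: [0.707, 0.022, -0.707, 0.022]
ft_force: [-0.4, -0.5, -1.1]
grip_width: 0.157
```

```bash
python3 look.py w7; python3 m.py w7 180 0 460 200 2.8
```

```text
9.9333 [0.5078 0.061  0.0928] [ 0.0004 -0.0001 -1.    ] [-0.388  -0.5137 -1.0956] [-0.0433 -0.025   0.0085] 0.15712032031235204
```

View pics/w7_c.png

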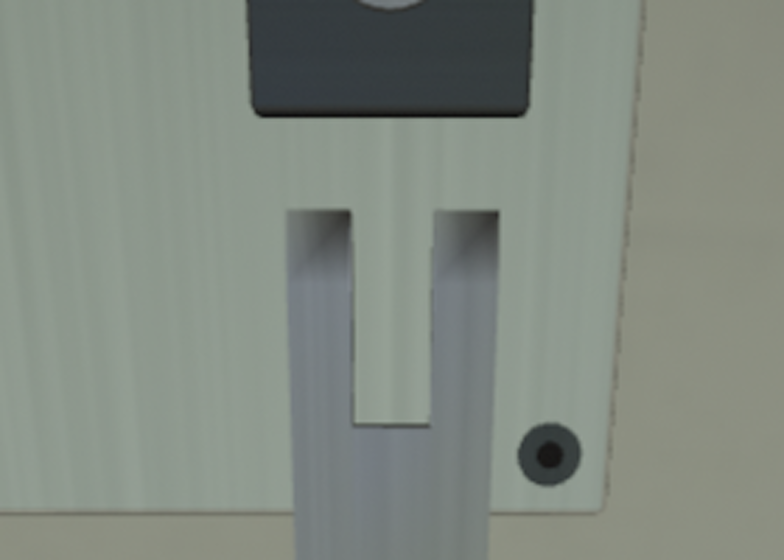

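{"api": "arm_command", "payload": {"moves": [[[1,0,0,-0.12,0],[1,0,0,-0.12,0],[1,0,0,-0.12,0],[1,0,0,-0.08,0],[1,0,0,0,0],[1,0,0,0,0]]]}}

```text
clock: 10.48
position: [0.519, 0.0619, 0.0927]
ee_rot: [0.707, 0.022, -0.707, 0.022]
ft_force: [0.1, 0.1, 0.7]
grip_width: 0.156
```

```bash
python3 look.py w8; python3 m.py w8 180 0 460 200 2.8
```

```text
10.4833 [0.519  0.0619 0.0927] [ 0.0005  0.0001 -1.    ] [0.1322 0.1069 0.6971] [-0.0181 -0.1229 -0.0094] 0.15590795097590426
```

View pics/w8_c.png

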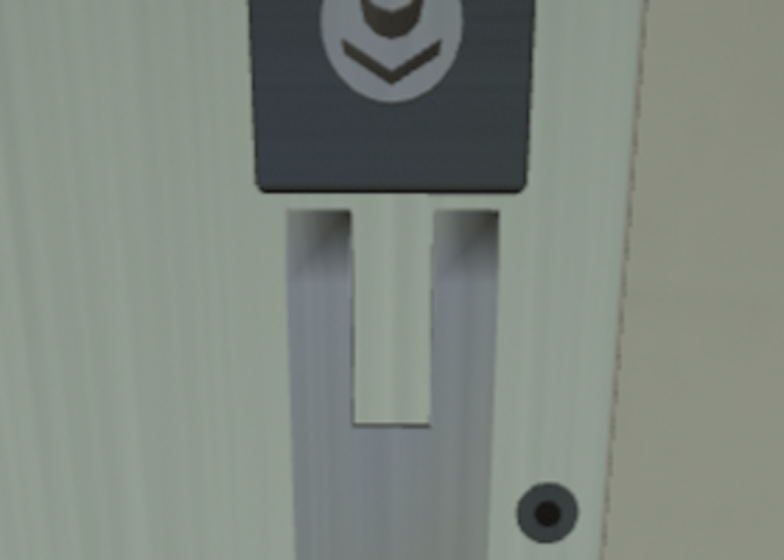

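{"api": "arm_command", "payload": {"moves": [[[1,0,0,-0.06,0],[1,0,0,-0.06,0],[1,0,0,-0.04,0],[1,0,0,0,0]]]}}

```text
clock: 10.87
position: [0.5229, 0.062, 0.0927]
ee_rot: [0.707, 0.022, -0.707, 0.022]
ft_force: [0.2, 0.5, 1.7]
grip_width: 0.154
```

{"api": "arm_command", "payload": {"moves": [[[1,0,0,-0.04,0],[1,0,0,-0.04,0],[1,0,0,0,0]]]}}

```text
clock: 11.12
position: [0.5249, 0.0622, 0.0928]
ee_rot: [0.707, 0.022, -0.707, 0.022]
ft_force: [-0.9, 0.0, 2.3]
grip_width: 0.152
```

{"api": "arm_command", "payload": {"moves": [[[1,0,0,-0.04,0],[1,0,0,-0.04,0],[1,0,0,0,0]]]}}

```text
clock: 11.37
position: [0.5267, 0.0623, 0.0927]
ee_rot: [-0.707, -0.022, 0.707, -0.022]
ft_force: [-2.0, -0.6, 5.4]
grip_width: 0.157
```

{"api": "arm_command", "payload": {"moves": [[[1,0,0,-0.04,0],[1,0,0,-0.04,0],[1,0,0,0,0]]]}}

```text
clock: 11.62
position: [0.5281, 0.0624, 0.0927]
ee_rot: [-0.706, -0.022, 0.707, -0.022]
ft_force: [-5.9, -0.4, 8.8]
grip_width: 0.159
```

{"api": "arm_command", "payload": {"moves": [[[1,0,0,-0.04,0],[1,0,0,-0.04,0],[1,0,0,0,0]]]}}

```text
clock: 11.87
position: [0.53, 0.0626, 0.0927]
ee_rot: [-0.706, -0.022, 0.707, -0.022]
ft_force: [-6.6, -0.8, 8.9]
grip_width: 0.158
```

```bash
python3 look.py w9; python3 m.py w9 180 0 460 200 2.8
```

```text
11.8667 [0.53   0.0626 0.0927] [-0.0019 -0.0006 -1.    ] [-6.5703 -0.788   8.9382] [-0.0698  1.1656  0.0144] 0.15766882661190182
```

View pics/w9_c.png

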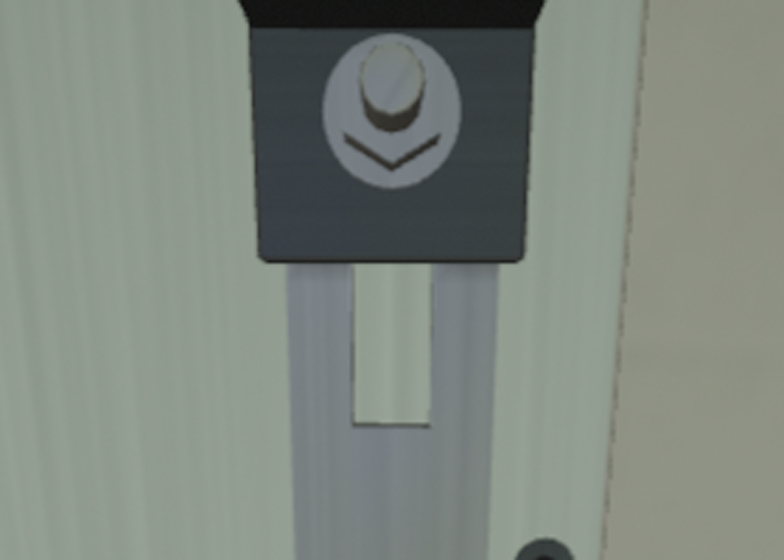

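The green shim wedges in with 6–7 N of drag, so it goes under. Continuing gently.

{"api": "arm_command", "payload": {"moves": [[[1,0,0,-0.06,0],[1,0,0,-0.06,0],[1,0,0,-0.06,0],[1,0,0,0,0]]]}}

```text
clock: 12.25
position: [0.5347, 0.0629, 0.0927]
ee_rot: [-0.706, -0.022, 0.707, -0.022]
ft_force: [-5.1, -0.5, 7.6]
grip_width: 0.156
```

{"api": "arm_command", "payload": {"moves": [[[1,0,0,-0.06,0],[1,0,0,-0.06,0],[1,0,0,-0.06,0],[1,0,0,0,0]]]}}

```text
clock: 12.58
position: [0.5393, 0.0632, 0.0927]
ee_rot: [-0.706, -0.022, 0.707, -0.022]
ft_force: [-4.8, -0.8, 6.8]
grip_width: 0.152
```

```bash
python3 look.py w10; python3 m.py w10 180 0 460 200 2.8
```

```text
12.5833 [0.5393 0.0632 0.0927] [-0.0011 -0.0003 -1.    ] [-4.7786 -0.8315  6.7959] [-0.0642  0.7929  0.0325] 0.1516017746729208
```

View pics/w10_c.png

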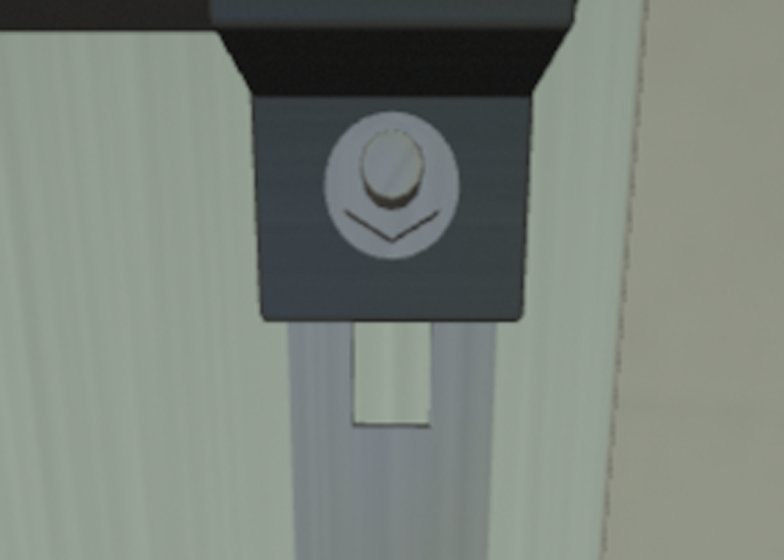

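Steady drag, and the stud is centred on the slot. Continuing.

{"api": "arm_command", "payload": {"moves": [[[1,0,0,-0.07,0],[1,0,0,-0.07,0],[1,0,0,-0.07,0],[1,0,0,-0.07,0],[1,0,0,-0.07,0],[1,0,0,-0.07,0],[1,0,0,0,0]]]}}

```text
clock: 13.22
position: [0.5498, 0.0639, 0.0927]
ee_rot: [-0.706, -0.022, 0.707, -0.022]
ft_force: [-3.9, -0.4, 6.2]
grip_width: 0.157
```

{"api": "arm_command", "payload": {"moves": [[[1,0,0,-0.07,0],[1,0,0,-0.07,0],[1,0,0,-0.07,0],[1,0,0,-0.07,0],[1,0,0,-0.07,0],[1,0,0,-0.07,0],[1,0,0,0,0]]]}}

```text
clock: 13.8
position: [0.5603, 0.0645, 0.0927]
ee_rot: [-0.706, -0.022, 0.707, -0.022]
ft_force: [-4.2, -0.0, 6.5]
grip_width: 0.151
```

```bash
python3 look.py w11; python3 m.py w11 180 0 460 200 2.8
```

```text
13.8 [0.5603 0.0645 0.0927] [-0.0011 -0.0003 -1.    ] [-4.187  -0.0128  6.5154] [-0.0401  0.7107  0.0269] 0.1511216505912669
```

View pics/w11_c.png

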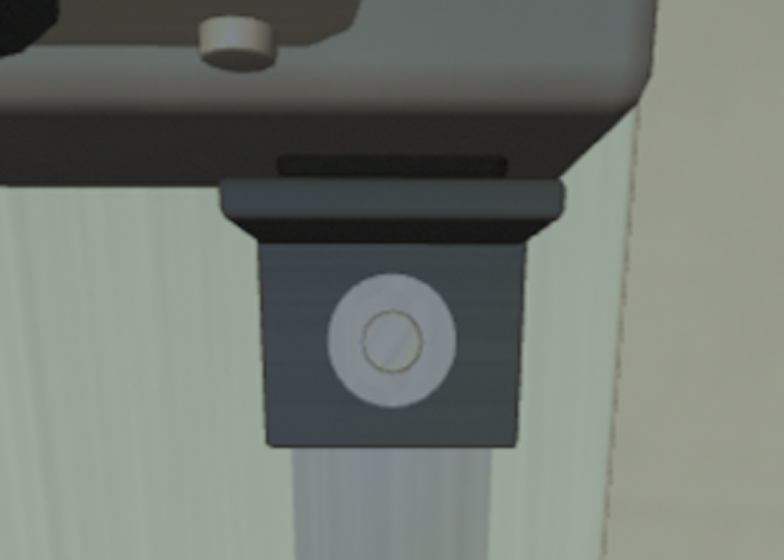

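{"api": "arm_command", "payload": {"moves": [[[1,0,0,-0.06,0],[1,0,0,-0.06,0],[1,0,0,-0.06,0],[1,0,0,-0.06,0],[1,0,0,-0.06,0],[1,0,0,0,0]]]}}

```text
clock: 14.35
position: [0.5678, 0.065, 0.0927]
ee_rot: [-0.706, -0.022, 0.707, -0.022]
ft_force: [-4.0, -0.2, 7.6]
grip_width: 0.154
```

{"api": "arm_command", "payload": {"moves": [[[1,0,0,-0.04,0],[1,0,0,-0.04,0],[1,0,0,0,0]]]}}

```text
clock: 14.6
position: [0.5696, 0.0651, 0.0927]
ee_rot: [-0.706, -0.022, 0.707, -0.022]
ft_force: [-4.9, -0.6, 7.8]
grip_width: 0.15
```

{"api": "arm_command", "payload": {"moves": [[[1,0,0,-0.04,0],[1,0,0,0,0]]]}}

```text
clock: 14.77
position: [0.5706, 0.0652, 0.0928]
ee_rot: [-0.706, -0.022, 0.707, -0.022]
ft_force: [-4.5, -0.2, 8.2]
grip_width: 0.153
```

{"api": "arm_command", "payload": {"moves": [[[1,0,0,-0.04,0],[1,0,0,0,0]]]}}

```text
clock: 14.93
position: [0.5713, 0.0653, 0.0927]
ee_rot: [-0.706, -0.022, 0.707, -0.022]
ft_force: [-7.3, -0.6, 9.8]
grip_width: 0.156
```

{"api": "arm_command", "payload": {"moves": [[[1,0,0,-0.03,0],[1,0,0,0,0]]]}}

```text
clock: 15.1
position: [0.5715, 0.0653, 0.0927]
ee_rot: [-0.706, -0.022, 0.708, -0.023]
ft_force: [-10.8, -1.9, 13.0]
grip_width: 0.156
```

```bash
python3 look.py w12
```

```text
15.1 [0.5715 0.0653 0.0927] [-0.0034 -0.0009 -1.    ] [-10.8444  -1.8772  12.9719] [-0.1474  1.9822 -0.0593] 0.1557247154019463
```

View pics/w12.png

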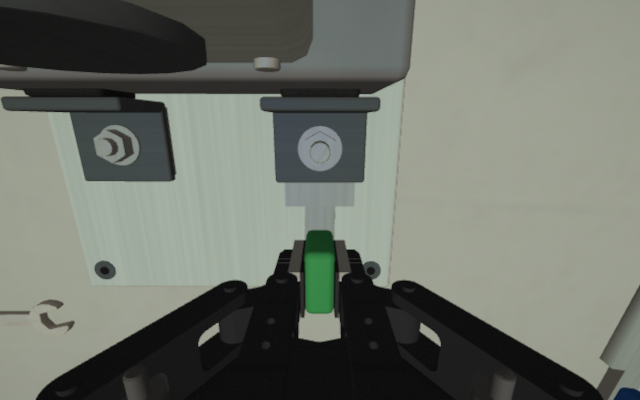

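The slot end has met the stud: force rose sharply over the last 1 mm, and x matches the predicted home position. Relax, then release.

{"api": "arm_command", "payload": {"moves": [[[1,0,0,0.03,0],[0.4,0,0,0,0],[0.4,0,0,0,0],[0.4,0,0,0,0],[0.4,0,0,0,0],[0.4,0,0,0,0],[0.4,0,0,0,0]]]}}

```text
clock: 15.73
position: [0.5721, 0.0651, 0.0926]
ee_rot: [-0.707, -0.022, 0.707, -0.022]
ft_force: [-0.5, -0.1, -0.1]
grip_width: 0.603
```

{"api": "arm_command", "payload": {"moves": [[[0.4,-0.3,0,0,0],[0.4,-0.6,0,0,0],[0.4,-0.6,0,0,0],[0.4,-0.6,0,0.2,0],[0.4,0,0,0.6,0],[0.4,0,0,0.6,0],[0.4,0,0,0,0],[0.4,0,0,0,0]]]}}

```text
clock: 16.4
position: [0.5371, 0.0628, 0.1458]
ee_rot: [0.707, 0.022, -0.706, 0.022]
ft_force: [0.1, 0.1, -0.5]
grip_width: 0.604
```

```bash
python3 look.py w13; python3 - <<'E'
from h import *
snap('scene','s13')
for q,z in dict(shim_7_slot=.012,stud=.012,shim_7_grip=.031).items():
  for c in ('wrist','scene'):
    for r in manip.pinpoint(q,c)[:2]: print(c,q,round(r['confidence'],2),r['pixel'],onz(c,r['pixel'],z))
E
python3 m.py s13 210 120 330 220 6
```

```text
16.4 [0.5371 0.0628 0.1458] [ 0.0009 -0.0005 -1.    ] [ 0.1156  0.1005 -0.5426] [ 0.0393 -0.0365  0.0076] 0.6038597109321954
scene shim_7_slot 0.73 [218.9, 242.7] [ 0.35838467 -0.04057018  0.012     ]
scene shim_7_slot 0.48 [180.8, 270.1] [0.62387244 0.06673962 0.012     ]
wrist stud 0.6 [83.6, 318.1] [0.63102736 0.06970501 0.012     ]
scene stud 0.61 [217.1, 290.8] [ 0.44433169 -0.15346421  0.012     ]
scene stud 0.6 [181.2, 271.5] [0.623769   0.06044297 0.012     ]
wrist shim_7_grip 0.77 [379.1, 472.1] [ 0.41357259 -0.0696158   0.031     ]
wrist shim_7_grip 0.65 [178.7, 317.9] [0.57105001 0.06603484 0.031     ]
scene shim_7_grip 0.85 [215.7, 259.6] [ 0.37376984 -0.09348628  0.031     ]
scene shim_7_grip 0.41 [181.0, 262.1] [0.5739896  0.06065727 0.031     ]
```

View pics/w13.png

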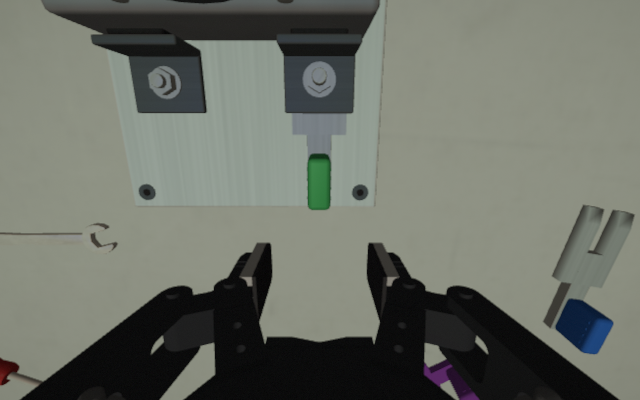

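View pics/s13_c.png

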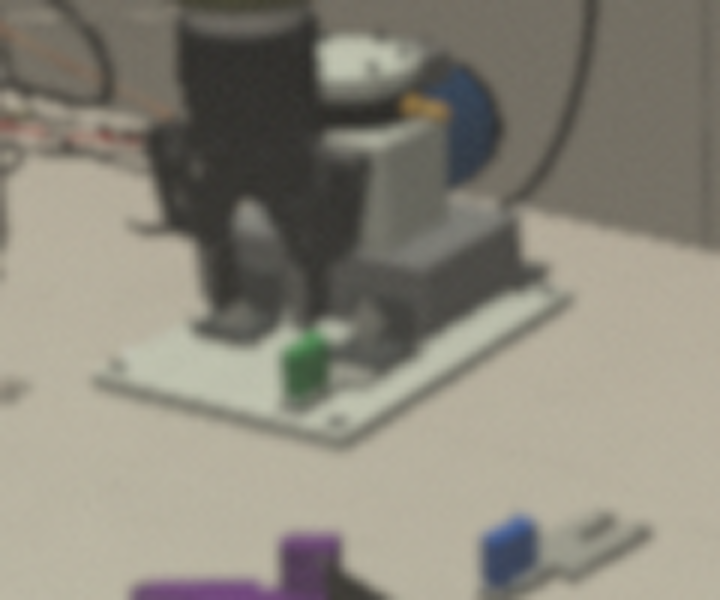

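```bash
python3 - <<'E'
from h import *
p=lambda r,c,z:onz('wrist',(r,c),z)
print('grip top mid',p(184,318.5,.05),'blade back',p(134,320,.019),'stud top',p(76,319.5,.054), manip.get_obs()['ft_force'])
print(manip.hand_in())
E
```

```text
grip top mid [0.57159028 0.06561414 0.05      ] blade back [0.59887323 0.0664203  0.019     ] stud top [0.62955894 0.06872432 0.054     ] [-0.55004966 -0.36250276  0.39118411]
the job is handed in; nothing more can be done
None
```

I slid the green 7 mm shim under the soft foot until its slot end met the stud, left it there and handed the job in at about 17 s. No verdict was reported.

- **Fit:** It started under the foot with almost no force. The bevel then lifted the foot, with a peak of about 6.6 N against the push. After that it dragged steadily at about 4–5 N. From where the drag began I estimate the foot was lifted by a little over 1 mm; I did not measure it.
- **Home position:** The push force rose to about 11 N at the end of travel, within about 1 mm of where I predicted home. After release, the camera network put the stud 60 mm ahead of the grip, the distance for a fully home shim. My own reading of the grip top and stud top gave 58 mm. Both are inside the 5 mm limit.
- **Nip:** I did not measure this directly after release. I infer it from the steady drag and the roughly 6–8 N upward reaction during insertion.
- **Everything else:** I did not move the yellow and blue shims, the vials or the purple look-alike. The last wrist reading showed no load above noise, and the gripper is clear of the shim.
- **Disagreement:** The scene camera network placed its first guess for the green shim on the purple look-alike. Its second guess, at the pump, agreed with the wrist camera to within about 8 mm. I trusted the wrist camera for the final position.

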